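Fill the desk organiser and leave the look-alikes

ROBOT

A 6-joint arm with a two-finger parallel gripper is mounted at the origin on the work surface; the furniture and walls round the work are solid. World frame = base frame: x ahead of the robot, y to its left, z up, the work surface at z = 0. Lengths are in m, angles in rad, forces in N, time in s.
With the tool pointing down it reaches from about 0.35 to 0.975 m from the base axis. Payload 4.9 kg.
Tool frame: the origin (TCP) lies on the centre line of the jaws, within the pads' length; the fingertips stand manip.tip_reach ahead of it and the grasp point (between the pads) is the TCP (manip.tip_reach is the distance from the TCP to the fingertips, in m); z points along the fingers, y is the line along which they close (so a half turn about z gives the same grasp; the last joint's range is limited). The gripper opens to 85 mm and grips with 20 to 120 N. Pads are 22 mm wide; open, the fingers measure 114 mm over their backs; the gripper's body (76 mm by 85 mm) begins 54 mm behind the grasp point. The pads swing forward as they close: fully open they stand 13 mm farther back than shut.
Start: joints at [-1.447, 0.053, 1.613, -0, 1.476, -0.119], TCP at [0.15, -0.607, 0.25] pointing down, gripper open.
Joint ranges: [-3.01, 3.01], [-1.01, 2.22], [0.06, 2.58], [-1.02, 4.17], [0.09, 2.62], [-3.14, 3.14]. Speed limits (rad/s): [2.57, 2.57, 3.14, 3.14, 3.14, 3.14].

INTERFACE

Orientations are given as a unit quaternion [w, x, y, z].
In Python, from plant import manip gives the robot as it stands. The module is installed in compiled form; this text tells all that it offers.
- The arm moves only by the tool move_arm, never from a script. Its argument "rows" is a list of rows, each a list of 7 numbers: the shift along the tool's x, y, z in cm, then the turn, a rotation vector about the tool's x, y, z in degrees, then the opening, from -1 (shut) to 1 (fully open). In form: [[tx, ty, tz, ax, ay, az, jaw], ...]. A call has 1 to 20 rows; each row shifts and turns the commanded pose from where the row before left it, along the tool's axes as they then stand; what a row does not reach is not made up. A row lasts 1/12 s, in which the tool goes at most 41.7 mm and 7.16 degrees, less where a joint would pass 70% of its speed; a pose out of reach is approached as far as the arm can. A call is refused whole if a number of a shift passes 4.17 or a number of a turn 7.16, either way. A call with a gripper value outside its range is refused whole. The fingers move at their own pace and stop on an object; the grip force is fixed at half the most. Time passes only in rows, so rows that do not move let the fingers close. It gives the time, the measured TCP pose, the force, the opening and the grip force at its end, in the units of the state.
- manip.state(): the state, without advancing time (a new reading comes with each control period).
- manip.grab_frame(name): name is "scene" or "side" or "wrist"; returns a dict with "img" (400x640x3 uint8, blue, green, red), "mtx" (3x3 intrinsics, pixels), "R" (3x3) and "t" (3): a world point X has camera coordinates R X + t. Camera axes: x right, y down, z forward; pixel columns grow to the right and rows downward; lengths in m; the calibration is good to about 2 mm. The wrist camera is an equidistant fisheye: a pixel r from the principal point sees the ray r / f radians off the axis. A picture is of the moment at which its call begins. There is no depth.
- manip.job_done(): hands the job in; it is judged then, once.
The state is a dict: "time": time; "joint_pos": joint angles; "joint_vel": joint speeds; "joint_efforts": joint torques, N m; "tool_pos": TCP position; "tool_rot": TCP orientation; "contact_force": force on the tool from outside, world axes, zero at the start; "ft_torque": the same for the moment, N m; "gripper_width": opening from 0.0 (shut) to 1.0 (fully open); "grasp_force": force on a finger pad.
Only numpy, scipy, OpenCV 4.12 (cv2) and the standard library are available. Lean on these libraries where they do the work, as an engineer would, in place of code of your own. Each camera call takes 0.05 s, during which the arm holds its last target. There are 200 camera calls.

TASK

Put the drawing things away in the desk organiser: lay the yellow pencil in the long trough, the eraser in the shallow round dish, the larger of the two black binder clips in the square box, and stand the glue stick foot down in the narrow round pot. Leave the wooden ballpoint pen and the smaller binder clip lying where they are.

Things in the scene. Friction and masses are not known exactly. Their poses are not given: they have to be found in the camera images.
- tray: Wooden tray, fixed, 180 (x) x 300 (y) mm, rim 14 mm high and 5 thick; origin at the centre of its underside, on the desk. Pencil trough along y on its -x side: inner 70 x 290 mm, centred at x = -50, y = 0, floor 5 mm above the desk, 9 mm deep. On its +x side three bays, centred at x = 37.5, y = -96, 0, 96 mm, hold the three grey inserts in any order.
- pot: Grey narrow round pot insert on a thin square foot (88 mm, 4 mm thick), fixed, standing in a bay of the tray: 54 mm outer, 44 mm inner diameter, 52 mm high. Origin at the centre of its underside (5 mm above the desk); inner floor 6 mm above the origin. For the glue stick.
- box: Grey square box insert, open on top, fixed in a bay of the tray: 90 x 90 mm, 34 mm high, 3 mm walls and floor. Origin at the centre of its underside (5 mm above the desk). For the larger binder clip.
- dish: Grey shallow round dish insert, fixed in a bay of the tray: 88 mm across the rim, inside 80 mm at the rim and 74 mm at the floor, 14 mm high, floor 4 mm thick. Origin at the centre of its underside (5 mm above the desk). For the eraser.
- pencil: Yellow pencil lying on the desk, 165 mm long along its y axis, 8 mm thick; origin at the middle of its underside. Take it across the barrel (along its x).
- pen: Pale wooden ballpoint pen with a clip, lying on the desk, 138 mm long along its y axis, 12 mm thick; origin at the middle of its underside. It stays where it is.
- eraser: White eraser in a blue card sleeve, lying flat, 22 (x) x 44 (y) x 12 (z) mm; origin at the centre of its underside.
- glue: Yellow glue stick standing on its foot, 25 mm diameter, 91 mm tall; origin at the centre of its foot, z up along it. Being tall, it can be in the way of the gripper's body when low things right beside it are handled.
- clip: The larger black binder clip, standing with its two wire loops up: 23 (x) x 32 (y) x 43 (z) mm over all. The black body is 16 mm thick along x at its base, 32 mm along y, 19 mm high: grip that, across x; the fingers pass through the wire loops without contact. Origin at the centre of its underside.
- clip_small: The smaller black binder clip, standing likewise: 18 (x) x 25 (y) x 34 (z) mm over all, body 15 mm high; origin at the centre of its underside. It stays where it is.

How it is judged:
By the outcome, as a careful person would: the job done as asked, in the order asked, and still so for the second after the job is handed in, with the robot touching nothing.
It also fails if it takes over 118 s, if anything falls off the work surface, if the arm or the gripper's body presses on something with over 40 N, if the wrist force passes 120 N, or if a joint passes its speed limit or range.

## Working session

There is one attempt and no reset: what is moved stays moved. The work goes in short steps, Python scripts to look and compute and a tool call to move; the robot and the scene stay as the last step left them, time stands still between calls to the robot, and variables do not carry over. Pictures are saved under pics/ and viewed, at most 14 in all, crops included, and the job is handed in when it is done.

Besides the shell and the picture viewer there is one more tool, called after "Emit:" as name(argument=value, ...) on one line, values as JSON. move_arm: Moves the arm, as the interface text tells. Its arguments: {"type":"object","properties":{"rows":{"type":"array","items":{"type":"array","items":{"type":"number"}}}},"required":["rows"]}

```bash
mkdir -p pics
python3 - <<'E'
from plant import manip
import cv2,pickle
s=manip.state();print({k:s[k] for k in('time','tool_pos','tool_rot','gripper_width')},manip.tip_reach)
for n in('scene','side','wrist'):
    f=manip.grab_frame(n);cv2.imwrite(f'pics/{n}0.png',f['img']);pickle.dump(f,open(f'{n}0.pkl','wb'))
    print(n,f['mtx'].tolist(),(-f['R'].T@f['t']).tolist())
E
```

```text
{'time': 0.0, 'tool_pos': array([ 0.15020048, -0.60607302,  0.24903821]), 'tool_rot': array([-1.05269724e-03,  9.92637649e-01,  1.21117255e-01,  1.50744988e-05]), 'gripper_width': 1.0020521414688806} 0.019
scene [[477.90061618871596, 0.0, 316.8443102917202], [0.0, 477.90061618871596, 198.6082730564271], [0.0, 0.0, 1.0]] [0.09477809622023543, -0.8186271436097543, 1.1116833886385484]
side [[395.9804436399536, 0.0, 319.30923607842294], [0.0, 395.9804436399536, 193.01248743688268], [0.0, 0.0, 1.0]] [0.027165327168991164, 0.7477507787777249, 0.48990859041477974]
wrist [[309.70691628693146, 0.0, 318.534909367637], [0.0, 309.70691628693146, 199.5045358005157], [0.0, 0.0, 1.0]] [0.219512366360939, -0.5897112946704126, 0.37273454553441226]
```

View pics/scene0.png

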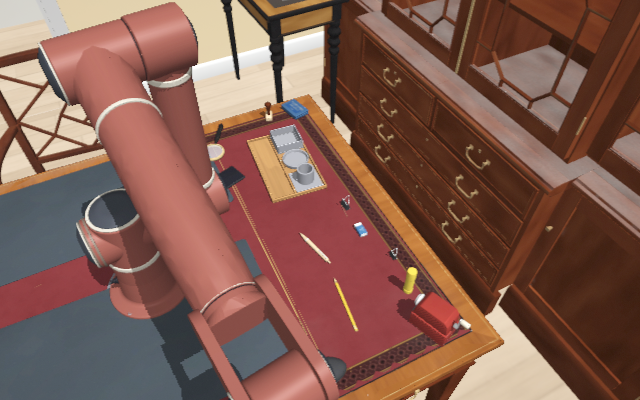

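View pics/side0.png

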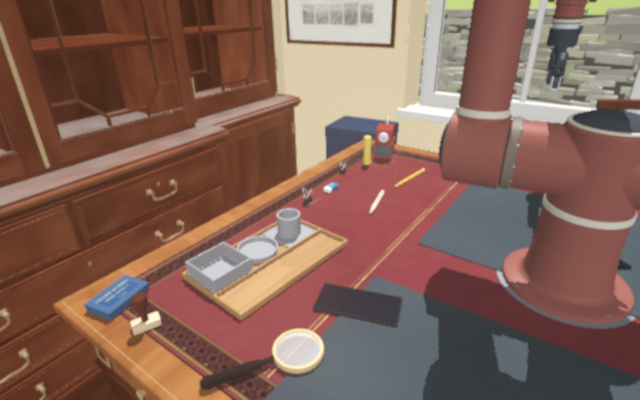

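View pics/wrist0.png

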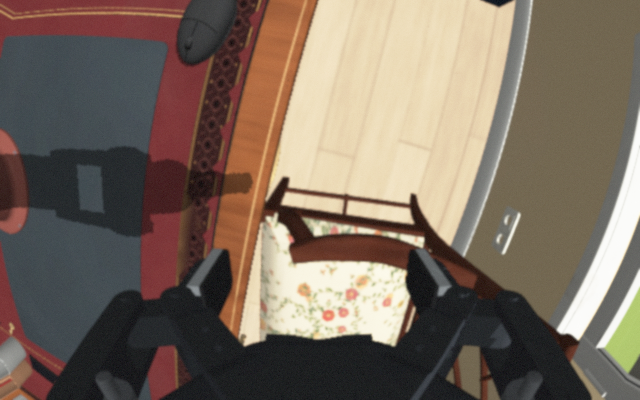

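The scene view shows the tray (287,165), clips near (346,202) and (394,253), eraser (361,229), pen (315,248), pencil (345,303) and glue (410,280). I'll enlarge both regions.

Run:
```python
import cv2
a=cv2.imread('pics/scene0.png')
b=cv2.resize(a[185:335,290:430],None,fx=4,fy=4,interpolation=cv2.INTER_CUBIC);cv2.imwrite('pics/c1.png',b)
b=cv2.resize(a[115:210,235:340],None,fx=6,fy=6,interpolation=cv2.INTER_CUBIC);cv2.imwrite('pics/c2.png',b)
```

```text
(no output)
```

View pics/c1.png

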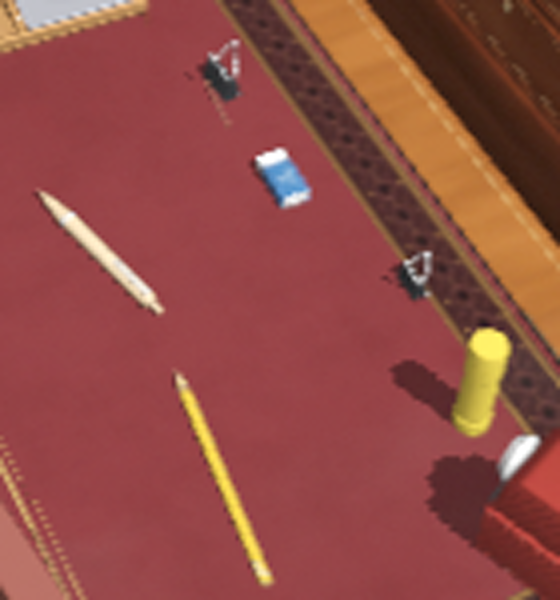

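View pics/c2.png

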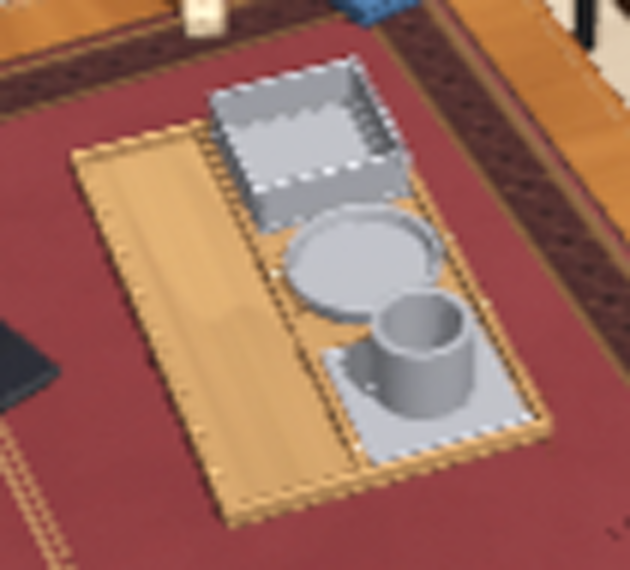

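```bash
cat > h.py <<'E'
import numpy as np,pickle
def ray(f,uv,z):
    d=f['R'].T@np.linalg.solve(f['mtx'],[uv[0],uv[1],1]);c=-f['R'].T@f['t'];return c+d*(z-c[2])/d[2]
def proj(f,X):
    p=f['R']@np.asarray(X)+f['t'];p=f['mtx']@p;return p[:2]/p[2]
def c1(u,v):return 290+(u+.5)/4-.5,185+(v+.5)/4-.5
def c2(u,v):return 235+(u+.5)/6-.5,115+(v+.5)/6-.5
E
python3 - <<'E'
from h import *
np.set_printoptions(precision=4,suppress=True)
f=pickle.load(open('scene0.pkl','rb'))
P=lambda u,v,z:ray(f,c1(u,v),z)[:2]
Q=lambda u,v,z:ray(f,c2(u,v),z)[:2]
def seg(n,a,b):
    d=b-a;print(n,'mid',(a+b)/2,'len',np.hypot(*d),'ang',np.degrees(np.arctan2(d[1],d[0])))
seg('pencil',P(178,374,.004),P(266,583,.004))
seg('pen',P(38,190,.006),P(161,311,.006))
seg('eraser',P(272,157,.012),P(298,199,.012))
print('glue top',P(488,345,.091),'foot',P(472,425,0))
seg('clipA body',P(209,66,.015),P(232,94,.01)); print('A tip',P(237,43,.043),P(237,43,.034),'base',P(222,90,0))
seg('clipB body',P(405,268,.01),P(420,295,.01)); print('B tip',P(429,254,.043),P(429,254,.034))
a,b,c=Q(75,155,.014),Q(228,523,.014),Q(550,428,.014)
seg('tray left',a,b);seg('near',b,c);print('centre',(a+c)/2)
seg('pot rim',Q(372,325,.057),Q(473,325,.057));print('pot',Q(423,326,.057));print('dish',Q(364,262,.019))
bx=[Q(210,95,.039),Q(352,60,.039),Q(408,155,.039),Q(258,190,.039)];print('box',np.mean(bx,0),bx)
E
```

```text
pencil mid [ 0.4355 -0.2902] len 0.1606724571524342 ang -98.28033325356361
pen mid [ 0.4449 -0.0942] len 0.1379210817932563 ang -77.26197550409434
eraser mid [ 0.593  -0.1033] len 0.04234157576080413 ang -93.81399229939645
glue top [ 0.6033 -0.3285] foot [ 0.6035 -0.3322]
clipA body mid [0.597  0.0006] len 0.02932737681016177 ang -81.9463033456912
A tip [0.6122 0.0045] [0.6165 0.0115] base [0.5988 0.0005]
clipB body mid [ 0.6267 -0.222 ] len 0.024290874605284625 ang -97.50826139103143
B tip [ 0.6333 -0.2257] [ 0.6378 -0.2207]
tray left mid [0.4222 0.2612] len 0.3029035169936144 ang -96.39348219869368
near mid [0.4939 0.1026] len 0.17794449049251004 ang -5.1807732381155125
centre [0.5108 0.2531]
pot rim mid [0.5384 0.1548] len 0.05280934942920703 ang -27.21835206377963
pot [0.5383 0.154 ]
dish [0.5472 0.2492]
box [0.5585 0.3478] [array([0.5194, 0.3967]), array([0.6053, 0.3877]), array([0.5982, 0.2976]), array([0.5112, 0.3094])]
```

The large clip is A, the one at (346,202): its body measures about 29 mm against 24 mm for B. The tray is at about (0.511, 0.253) with yaw −6°, and the insert positions agree with that. Next I'll write a helper for move sizes and turn the tool to the pencil's angle.

```bash
cat > g.py <<'E'
import sys,numpy as np
from scipy.spatial.transform import Rotation as R
from plant import manip
# usage: g.py x y z(mm) yaw(deg, tool x): remaining shift in tool axes (cm), turn az
def main():
    s=manip.state();q=s['tool_rot'];r=R.from_quat([*q[1:],q[0]]);M=r.as_matrix()
    x,y,z,yaw=map(float,sys.argv[1:5]);cy=np.degrees(np.arctan2(M[1,0],M[0,0]))
    d=np.array([x,y,z])/1000-s['tool_pos']
    a=np.radians(yaw);Y=np.array([[np.cos(a),np.sin(a),0],[np.sin(a),-np.cos(a),0],[0,0,-1]])
    rv=(r.inv()*R.from_matrix(Y)).as_rotvec(degrees=True)
    print('t',round(s['time'],2),'yaw',cy.round(2),'turn',rv.round(2),'shift now-axes cm',(M.T@d*100).round(2),'after-turn axes',(Y.T@d*100).round(2))
main()
E
python3 g.py 435.5 -290 150 81.7
```

```text
t 0.15 yaw 13.91 turn [ -0.08  -0.07 -67.79] shift now-axes cm [ 35.29 -23.82   9.98] after-turn axes [35.41 23.66  9.93]
```

Emit:
move_arm(rows=[[0, 0, 0, 0, 0, -6.8, 1], [0, 0, 0, 0, 0, -6.8, 1], [0, 0, 0, 0, 0, -6.8, 1], [0, 0, 0, 0, 0, -6.8, 1], [0, 0, 0, 0, 0, -6.8, 1], [0, 0, 0, 0, 0, -6.8, 1], [0, 0, 0, 0, 0, -6.8, 1], [0, 0, 0, 0, 0, -6.8, 1], [0, 0, 0, 0, 0, -6.8, 1], [0, 0, 0, 0, 0, -6.8, 1], [0, 0, 0, 0, 0, 0, 1]])

```text
time: 1.07
tool_pos: [0.1502, -0.6064, 0.2498]
tool_rot: [-0.0, 0.755, 0.656, 0.0]
contact_force: [0.1, -0.1, -0.0]
gripper_width: 1.0
grasp_force: 0.0
```

```bash
python3 g.py 435.5 -290 150 81.7
```

```text
t 1.07 yaw 82.02 turn [-0.01 -0.05  0.32] shift now-axes cm [35.29 23.86 10.  ] after-turn axes [35.43 23.66  9.98]
```

Emit:
move_arm(rows=[[2.5, 1.7, 0.7, 0, 0, 0, 0.5], [2.5, 1.7, 0.7, 0, 0, 0, 0.5], [2.5, 1.7, 0.7, 0, 0, 0, 0.5], [2.5, 1.7, 0.7, 0, 0, 0, 0.5], [2.5, 1.7, 0.7, 0, 0, 0, 0.5], [2.5, 1.7, 0.7, 0, 0, 0, 0], [2.5, 1.7, 0.7, 0, 0, 0, 0], [2.5, 1.7, 0.7, 0, 0, 0, 0], [2.5, 1.7, 0.7, 0, 0, 0, 0], [2.5, 1.7, 0.7, 0, 0, 0, 0], [2.5, 1.7, 0.7, 0, 0, 0, 0], [2.5, 1.7, 0.7, 0, 0, 0, 0], [2.5, 1.7, 0.7, 0, 0, 0, 0], [2.5, 1.7, 0.7, 0, 0, 0, 0], [0, 0, 0, 0, 0, 0, 0], [0, 0, 0, 0, 0, 0, 0]])

```text
time: 2.4
tool_pos: [0.4354, -0.2923, 0.1515]
tool_rot: [-0.001, 0.755, 0.656, -0.0]
contact_force: [-0.4, -0.7, 0.7]
gripper_width: 0.497
grasp_force: 0.0
```

```bash
cat > w.py <<'E'
import sys,cv2,pickle
from plant import manip
f=manip.grab_frame(sys.argv[1]);n=sys.argv[2];cv2.imwrite(f'pics/{n}.png',f['img']);pickle.dump(f,open(n+'.pkl','wb'))
E
python3 g.py 435.5 -290 21 81.7; python3 w.py wrist w1
```

```text
t 2.4 yaw 81.94 turn [-0.08 -0.04  0.24] shift now-axes cm [ 2.200e-01 -1.000e-02  1.305e+01] after-turn axes [ 0.23 -0.03 13.05]
```

View pics/w1.png

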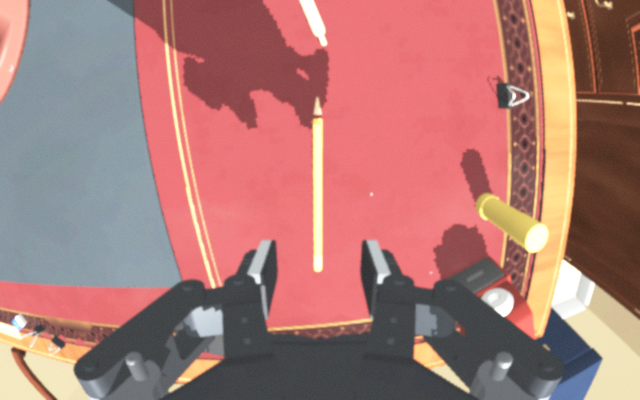

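The wrist view shows the pencil from its tip (319,100) to its end (318,270), centred between the fingers. The glue's foot is near (486,207), with a red object beside it. I'll triangulate with the fisheye model.

```bash
cat >> h.py <<'E'
import cv2
def fray(f,uv,z):
    p=cv2.fisheye.undistortPoints(np.array([[uv]],float),f['mtx'],np.zeros(4))[0,0]
    d=f['R'].T@np.array([p[0],p[1],1]);c=-f['R'].T@f['t'];return c+d*(z-c[2])/d[2]
E
python3 - <<'E'
from h import *
f=pickle.load(open('w1.pkl','rb'));np.set_printoptions(precision=4,suppress=True)
a,b=fray(f,(319,100),.004),fray(f,(318,270),.004);d=a-b
print(a,b,(a+b)/2,np.linalg.norm(d),np.degrees(np.arctan2(d[1],d[0])))
print('glue',fray(f,(486,207),0.003),fray(f,(537,238),.091),'clipB',fray(f,(504,97),.008))
E
```

```text
[ 0.4475 -0.2122  0.004 ] [ 0.4238 -0.3727  0.004 ] [ 0.4356 -0.2925  0.004 ] 0.16227593493471168 81.62299399318859
glue [ 0.6032 -0.3327  0.003 ] [ 0.6039 -0.3307  0.091 ] clipB [ 0.6254 -0.2228  0.008 ]
```

Emit:
move_arm(rows=[[0, 0, 2.5, 0, 0, 0, -0.4], [0, 0, 2.5, 0, 0, 0, -0.4], [0, 0, 2.5, 0, 0, 0, -0.4], [0, 0, 2.5, 0, 0, 0, -0.4], [0, 0, 1.5, 0, 0, 0, -0.4], [0, 0, 1, 0, 0, 0, -0.4], [0, 0, 0.5, 0, 0, 0, -0.4], [0, 0, 0, 0, 0, 0, -0.4], [0, 0, 0, 0, 0, 0, -1], [0, 0, 0, 0, 0, 0, -1], [0, 0, 0, 0, 0, 0, -1], [0, 0, 0, 0, 0, 0, -1], [0, 0, 0, 0, 0, 0, -1], [0, 0, 0, 0, 0, 0, -1], [0, 0, 0, 0, 0, 0, -1], [0, 0, 0, 0, 0, 0, -1]])

```text
time: 3.78
tool_pos: [0.4361, -0.2945, 0.0238]
tool_rot: [0.001, 0.755, 0.656, -0.0]
contact_force: [-0.9, 0.0, 6.0]
gripper_width: 0.05
grasp_force: 59.7
```

Emit:
move_arm(rows=[[0, 0, -0.5, 0, 0, 0, -1], [0, 0, -1, 0, 0, 0, -1], [0, 0, -2, 0, 0, 0, -1], [0, 0, -2, 0, 0, 0, -1], [0, 0, 0, 0, 0, 0, -1], [0, 0, 0, 0, 0, 0, -1]])

```text
time: 4.28
tool_pos: [0.436, -0.2942, 0.0789]
tool_rot: [0.002, 0.755, 0.656, 0.0]
contact_force: [-0.7, 0.1, -0.7]
gripper_width: 0.051
grasp_force: 58.8
```

```bash
python3 g.py 462 257 80 84; python3 w.py wrist w2
```

```text
t 4.28 yaw 81.92 turn [ 0.16  0.1  -2.08] shift now-axes cm [54.94 -5.17 -0.22] after-turn axes [55.09 -3.17 -0.11]
```

View pics/w2.png

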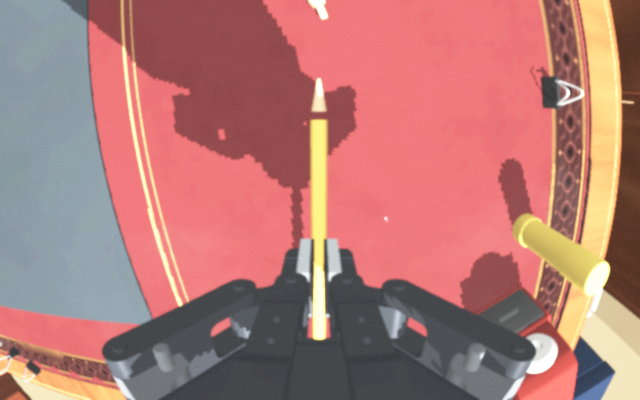

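The pencil is held level, with its tip at (319,80). Now carrying it to the trough.

Emit:
move_arm(rows=[[2.5, -0.2, -0.5, 0, 0, 0, -1], [3, -0.3, -0.5, 0, 0, 0, -1], [3, -0.3, -0.5, 0, 0, 0, -1], [3, -0.3, -0.5, 0, 0, 0, -1], [3, -0.3, 0, 0, 0, 0, -1], [3, -0.3, 0, 0, 0, 0, -1], [3, -0.3, 0, 0, 0, 0, -1], [3, -0.3, 0, 0, 0, 0, -1], [3, -0.3, 0, 0, 0, 0, -1], [3, -0.3, 0, 0, 0, 0, -1], [3, -0.3, 0, 0, 0, 0, -1], [3, -0.3, 0, 0, 0, 0, -1], [3, -0.3, 0, 0, 0, 0, -1], [3, -0.3, 0, 0, 0, 0, -1], [3, -0.3, 0, 0, 0, 0, -1], [3, -0.3, 0, 0, 0, 0, -1], [3, -0.3, 0, 0, 0, 0, -1], [3, -0.3, 0, 0, 0, -1, -1], [1.5, 0, 0, 0, 0, -1, -1], [0, 0, 0, 0, 0, 0, -1]])

```text
time: 6.0
tool_pos: [0.4587, 0.2606, 0.0958]
tool_rot: [-0.001, 0.742, 0.67, -0.001]
contact_force: [0.5, 0.2, -0.0]
gripper_width: 0.049
grasp_force: 58.8
```

```bash
python3 g.py 462 257 29 84; python3 w.py wrist w3
```

```text
t 6.0 yaw 84.13 turn [-0.14  0.02  0.13] shift now-axes cm [-0.32  0.38  6.68] after-turn axes [-0.32  0.36  6.68]
```

View pics/w3.png

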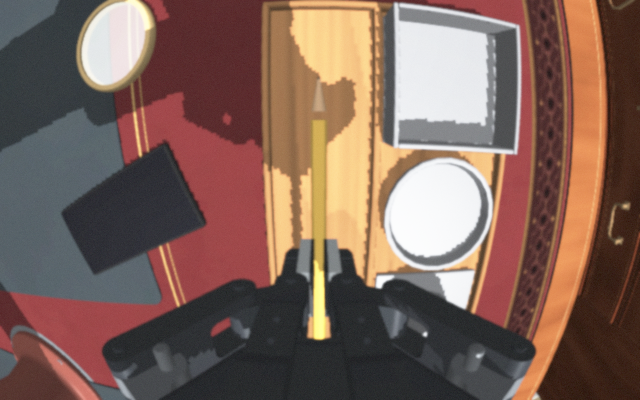

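The pencil is over the trough. The dish is at (438,214) and the box corners are at (397,5), (519,25), (516,153) and (387,147). I'll refine those positions and lower the pencil.

Run:
```python
from h import *
f=pickle.load(open('w3.pkl','rb'));np.set_printoptions(precision=4,suppress=True)
print('dish',fray(f,(438,214),.019),'box',np.mean([fray(f,p,.039) for p in((397,5),(519,25),(516,153),(387,147))],0))
a,b=fray(f,(397,5),.039),fray(f,(387,147),.039);d=a-b;print(np.linalg.norm(d),np.degrees(np.arctan2(d[1],d[0])))
print('trough edges x',fray(f,(267,150),.014),fray(f,(374,150),.014))
```

```text
dish [0.5447 0.2532 0.019 ] box [0.5568 0.3458 0.039 ]
0.08755804855919884 80.33130114772423
trough edges x [0.4292 0.3093 0.014 ] [0.5007 0.302  0.014 ]
```

Emit:
move_arm(rows=[[0, 0.3, 1, 0, 0, 0, -1], [0, 0, 2, 0, 0, 0, -1], [0, 0, 2, 0, 0, 0, -1], [0, 0, 1, 0, 0, 0, -1], [0, 0, 0.5, 0, 0, 0, -1], [0, 0, 0, 0, 0, 0, -1], [0, 0, 0, 0, 0, 0, -1], [0, 0, 0, 0, 0, 0, -1]])

```text
time: 6.72
tool_pos: [0.4637, 0.2581, 0.0334]
tool_rot: [0.0, 0.744, 0.668, 0.001]
contact_force: [-1.1, -0.6, -0.3]
gripper_width: 0.052
grasp_force: 58.8
```

Emit:
move_arm(rows=[[0, 0, 0.2, 0, 0, 0, -1], [0, 0, 0.1, 0, 0, 0, -1], [0, 0, 0, 0, 0, 0, -1], [0, 0, 0, 0, 0, 0, -0.8], [0, 0, 0, 0, 0, 0, -0.7], [0, 0, 0, 0, 0, 0, -0.6], [0, 0, 0, 0, 0, 0, -0.5], [0, 0, 0, 0, 0, 0, -0.5], [0, 0, -0.5, 0, 0, 0, -0.5], [0, 0, -1, 0, 0, 0, -0.5], [0, 0, -2, 0, 0, 0, -0.5], [0, 0, -2.5, 0, 0, 0, 0], [0, 0, -2.5, 0, 0, 0, 0], [0, 0, 0, 0, 0, 0, 0], [0, 0, 0, 0, 0, 0, 0]])

```text
time: 7.97
tool_pos: [0.4645, 0.2587, 0.1175]
tool_rot: [0.001, 0.744, 0.669, 0.003]
contact_force: [-0.7, 0.1, -0.4]
gripper_width: 0.499
grasp_force: 0.0
```

```bash
python3 g.py 593 -103.3 120 86.2; python3 w.py wrist w4
```

```text
t 7.97 yaw 83.92 turn [ 0.29 -0.14 -2.29] shift now-axes cm [-34.64  16.62  -0.26] after-turn axes [-35.27  15.23  -0.25]
```

View pics/w4.png

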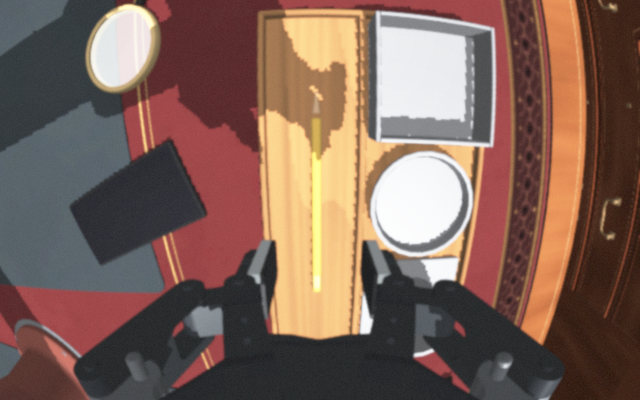

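The pencil lies in the trough. Next, the eraser.

Emit:
move_arm(rows=[[-2.3, 1.1, 0, 0, 0, 0, 0.2], [-2.7, 1.3, 0, 0, 0, 0, 0.2], [-2.7, 1.3, 0, 0, 0, 0, 0.2], [-2.7, 1.3, 0, 0, 0, 0, 0.2], [-2.7, 1.3, 0, 0, 0, 0, 0.2], [-2.7, 1.3, 0, 0, 0, 0, 0.2], [-2.7, 1.3, 0, 0, 0, 0, 0.2], [-2.7, 1.3, 0, 0, 0, 0, 0.2], [-2.7, 1.3, 0, 0, 0, 0, 0.2], [-2.7, 1.3, 0, 0, 0, 0, 0.2], [-2.7, 1.3, 0, 0, 0, 0, 0.2], [-2.7, 1.3, 0, 0, 0, -1.1, 0.2], [-2.6, 1.2, 0, 0, 0, -1.1, 0.2], [0, 0, 0, 0, 0, 0, 0.2], [0, 0, 0, 0, 0, 0, 0.2]])

```text
time: 9.27
tool_pos: [0.5909, -0.1044, 0.1127]
tool_rot: [-0.001, 0.732, 0.682, -0.001]
contact_force: [-0.2, 0.5, -0.2]
gripper_width: 0.598
grasp_force: 0.0
```

```bash
python3 g.py 593 -103.3 22 86.2; python3 w.py wrist w5
```

```text
t 9.27 yaw 85.97 turn [-0.16 -0.05 -0.23] shift now-axes cm [0.11 0.23 9.07] after-turn axes [0.12 0.2  9.07]
```

View pics/w5.png

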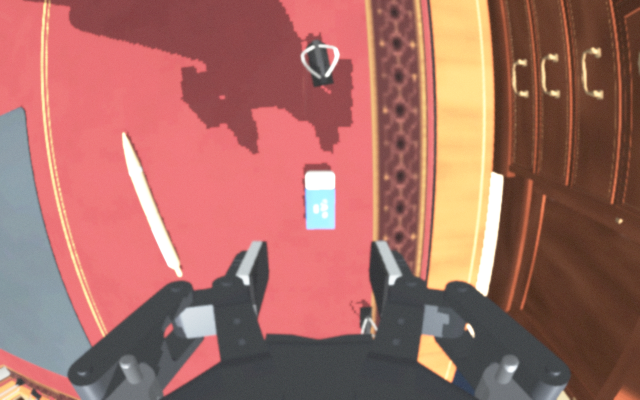

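The eraser spans (305,172) to (336,229), square to the jaws. Clip A runs from about (312,38) to (325,85).

Run:
```python
from h import *
f=pickle.load(open('w5.pkl','rb'));np.set_printoptions(precision=4,suppress=True)
p=[fray(f,q,.012)[:2] for q in((305,172),(334,172),(336,229),(306,229))];print('eraser',np.mean(p,0),p)
a,b=fray(f,(313,38),.012),fray(f,(324,84),.008);d=a-b;print('clip',(a+b)/2,np.linalg.norm(d),np.degrees(np.arctan2(d[1],d[0])))
```

```text
eraser [ 0.5927 -0.1005] [array([ 0.583 , -0.0773]), array([ 0.6043, -0.0788]), array([ 0.6034, -0.1239]), array([ 0.5801, -0.1222])]
clip [0.5987 0.0035 0.01  ] 0.0350821269207518 99.05345461298609
```

Emit:
move_arm(rows=[[0.1, 0.2, 2, 0, 0, 0, 0.2], [0, 0, 2.5, 0, 0, 0, 0.1], [0, 0, 2, 0, 0, 0, 0], [0, 0, 1, 0, 0, 0, 0], [0, 0, 0, 0, 0, 0, 0]])

```text
time: 9.73
tool_pos: [0.5907, -0.1006, 0.0356]
tool_rot: [-0.003, 0.73, 0.683, -0.002]
contact_force: [-1.2, 0.5, -0.1]
gripper_width: 0.502
grasp_force: 0.0
```

Emit:
move_arm(rows=[[0, 0, 0.8, 0, 0, 0, 0], [0, 0, 0.5, 0, 0, 0, 0], [0, 0, 0, 0, 0, 0, 0], [0, 0, 0, 0, 0, 0, -1], [0, 0, 0, 0, 0, 0, -1], [0, 0, 0, 0, 0, 0, -1], [0, 0, 0, 0, 0, 0, -1], [0, 0, 0, 0, 0, 0, -1], [0, 0, 0, 0, 0, 0, -1], [0, 0, 0, 0, 0, 0, -1]])

```text
time: 10.57
tool_pos: [0.5946, -0.1028, 0.0275]
tool_rot: [0.001, 0.731, 0.683, 0.0]
contact_force: [-0.2, 0.5, 6.2]
gripper_width: 0.215
grasp_force: 59.3
```

Emit:
move_arm(rows=[[0, 0, -0.5, 0, 0, 0, -1], [0, 0, -1.5, 0, 0, 0, -1], [0, 0, -2.5, 0, 0, 0, -1], [0, 0, -2.5, 0, 0, 0, -1], [0, 0, -2.5, 0, 0, 0, -1], [0, 0, 0, 0, 0, 0, -1], [0, 0, 0, 0, 0, 0, -1]])

```text
time: 11.15
tool_pos: [0.5947, -0.1028, 0.1231]
tool_rot: [0.001, 0.731, 0.683, 0.001]
contact_force: [-0.9, 0.3, 1.0]
gripper_width: 0.212
grasp_force: 58.7
```

```bash
python3 g.py 546 250.5 120 84
```

```text
t 11.15 yaw 86.11 turn [0.19 0.04 2.11] shift now-axes cm [34.92 -7.25  0.26] after-turn axes [34.63 -8.53  0.31]
```

Emit:
move_arm(rows=[[2.3, -0.5, 0, 0, 0, 0, -1], [2.7, -0.6, 0, 0, 0, 0, -1], [2.7, -0.6, 0, 0, 0, 0, -1], [2.7, -0.6, 0, 0, 0, 0, -1], [2.7, -0.6, 0, 0, 0, 0, -1], [2.7, -0.6, 0, 0, 0, 0, -1], [2.7, -0.6, 0, 0, 0, 0, -1], [2.7, -0.6, 0, 0, 0, 0, -1], [2.7, -0.6, 0, 0, 0, 0, -1], [2.7, -0.6, 0, 0, 0, 0, -1], [2.7, -0.5, 0, 0, 0, 0, -1], [2.7, -0.5, 0, 0, 0, 1, -1], [2.6, -0.4, 0, 0, 0, 1, -1], [0, 0, 0, 0, 0, 0, -1], [0, 0, 0, 0, 0, 0, -1]])

```text
time: 12.4
tool_pos: [0.5432, 0.2482, 0.119]
tool_rot: [-0.001, 0.742, 0.671, -0.002]
contact_force: [-0.0, 0.2, 0.1]
gripper_width: 0.212
grasp_force: 58.7
```

```bash
python3 g.py 546 250.5 37.5 84
```

```text
t 12.4 yaw 84.26 turn [-0.19  0.1   0.26] shift now-axes cm [0.27 0.28 8.15] after-turn axes [0.26 0.25 8.15]
```

Emit:
move_arm(rows=[[0.2, 0.2, 2, 0, 0, 0, -1], [0, 0, 2.5, 0, 0, 0, -1], [0, 0, 2, 0, 0, 0, -1], [0, 0, 1, 0, 0, 0, -1], [0, 0, 0.4, 0, 0, 0, -1], [0, 0, 0, 0, 0, 0, -1], [0, 0, 0, 0, 0, 0, -1]])

```text
time: 12.98
tool_pos: [0.5476, 0.2491, 0.0429]
tool_rot: [0.0, 0.743, 0.67, 0.0]
contact_force: [0.4, 0.2, -0.4]
gripper_width: 0.212
grasp_force: 58.7
```

Emit:
move_arm(rows=[[0, 0, 0.4, 0, 0, 0, -1], [0, 0, 0.1, 0, 0, 0, -1], [0, 0, 0, 0, 0, 0, -1], [0, 0, 0, 0, 0, 0, -0.5], [0, 0, 0, 0, 0, 0, -0.4], [0, 0, 0, 0, 0, 0, -0.35], [0, 0, 0, 0, 0, 0, -0.35], [0, 0, -0.5, 0, 0, 0, -0.35], [0, 0, -1.5, 0, 0, 0, -0.3], [0, 0, -2.5, 0, 0, 0, -0.2], [0, 0, -2.5, 0, 0, 0, -0.2], [0, 0, -1.5, 0, 0, 0, -0.2], [0, 0, 0, 0, 0, 0, -0.2], [0, 0, 0, 0, 0, 0, -0.2]])

```text
time: 14.15
tool_pos: [0.5477, 0.2497, 0.1236]
tool_rot: [0.001, 0.742, 0.67, 0.001]
contact_force: [-1.4, 0.6, -0.4]
gripper_width: 0.403
grasp_force: 0.0
```

```bash
python3 g.py 598.5 2 120 98.5; python3 w.py wrist w6
```

```text
t 14.15 yaw 84.11 turn [  0.14  -0.04 -14.39] shift now-axes cm [-24.12   7.59   0.35] after-turn axes [-25.25   1.36   0.36]
```

View pics/w6.png

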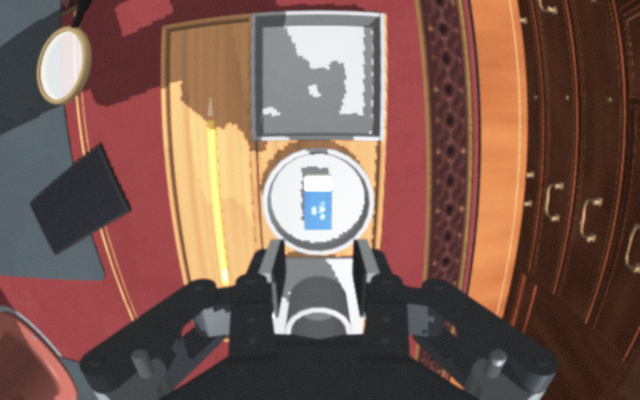

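The eraser lies flat in the dish at (318,203). Next, the large clip.

Emit:
move_arm(rows=[[-2.4, 0.8, 0, 0, 0, 0, 0], [-2.7, 0.8, 0, 0, 0, 0, 0], [-2.7, 0.8, 0, 0, 0, 0, 0], [-2.7, 0.9, 0, 0, 0, 0, 0], [-2.7, 0.9, 0, 0, 0, 0, 0], [-2.7, 0.9, 0, 0, 0, 0, 0], [-2.7, 0.8, 0, 0, 0, 0, 0], [-2.7, 0.8, 0, 0, 0, 0, 0], [-2.8, 0.9, 0, 0, 0, 0, 0], [0, 0, 0, 0, 0, -4.8, 0], [0, 0, 0, 0, 0, -4.8, 0], [0, 0, 0, 0, 0, -4.8, 0], [0, 0, 0, 0, 0, 0, 0], [0, 0, 0, 0, 0, 0, 0]])

```text
time: 15.37
tool_pos: [0.5967, 0.002, 0.1203]
tool_rot: [-0.001, 0.654, 0.757, -0.001]
contact_force: [-0.0, 0.7, -0.4]
gripper_width: 0.501
grasp_force: 0.0
```

```bash
python3 g.py 598 2 29 98.5; python3 w.py wrist w7
python3 - <<'E'
import cv2
a=cv2.imread('pics/w7.png')[130:290,220:420];cv2.imwrite('pics/w7c.png',cv2.resize(a,None,fx=3.5,fy=3.5,interpolation=2))
E
```

```text
t 15.37 yaw 98.38 turn [-0.18 -0.05 -0.12] shift now-axes cm [-0.03  0.15  9.13] after-turn axes [-0.02  0.12  9.13]
```

View pics/w7c.png

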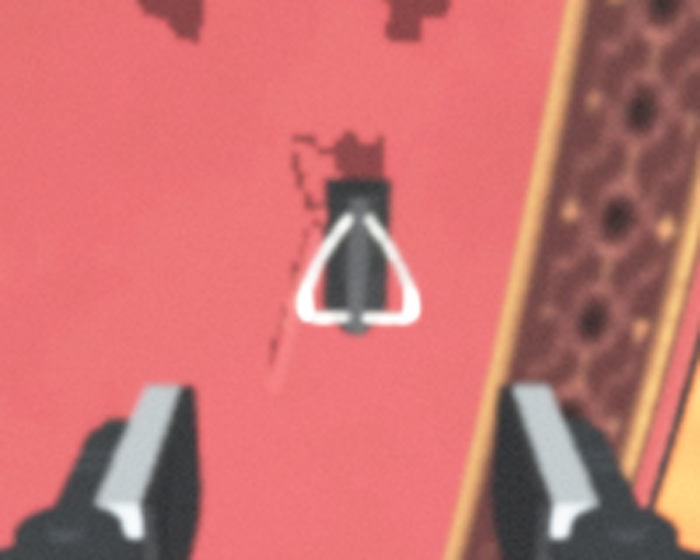

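The clip is aligned with the jaws. Its body runs from (322,181) to (322,224) px.

Run:
```python
from h import *
f=pickle.load(open('w7.pkl','rb'));np.set_printoptions(precision=4,suppress=True)
g=lambda u,v,z:fray(f,(220+u/3.5,130+v/3.5),z)
print('base far',g(357,182,.003),'ridge',g(357,200,.019),g(357,332,.019))
```

```text
base far [0.5973 0.0172 0.003 ] ridge [0.5972 0.017  0.019 ] [ 0.6017 -0.0128  0.019 ]
```

Emit:
move_arm(rows=[[0, 0.1, 2, 0, 0, 0, 0], [0, 0, 2.5, 0, 0, 0, 0], [0, 0, 2, 0, 0, 0, 0], [0, 0, 1.3, 0, 0, 0, 0], [0, 0, 0.8, 0, 0, 0, 0], [0, 0, 0, 0, 0, 0, 0], [0, 0, 0, 0, 0, 0, 0]])

```text
time: 16.0
tool_pos: [0.5991, 0.0021, 0.0365]
tool_rot: [0.0, 0.653, 0.758, 0.0]
contact_force: [-0.2, -1.2, 0.8]
gripper_width: 0.503
grasp_force: 0.0
```

Emit:
move_arm(rows=[[0, 0, 0.6, 0, 0, 0, 0], [0, 0, 0.2, 0, 0, 0, 0], [0, 0, 0, 0, 0, 0, 0], [0, 0, 0, 0, 0, 0, -1], [0, 0, 0, 0, 0, 0, -1], [0, 0, 0, 0, 0, 0, -1], [0, 0, 0, 0, 0, 0, -1], [0, 0, 0, 0, 0, 0, -1], [0, 0, 0, 0, 0, 0, -1], [0, 0, 0, 0, 0, 0, -1], [0, 0, 0, 0, 0, 0, -1]])

```text
time: 16.92
tool_pos: [0.5992, 0.002, 0.0288]
tool_rot: [0.0, 0.653, 0.758, 0.0]
contact_force: [-1.2, -0.2, 3.0]
gripper_width: 0.069
grasp_force: 56.7
```

Emit:
move_arm(rows=[[0, 0, -0.5, 0, 0, 0, -1], [0, 0, -1.5, 0, 0, 0, -1], [0, 0, -2.5, 0, 0, 0, -1], [0, 0, -2.5, 0, 0, 0, -1], [0, 0, -2.5, 0, 0, 0, -1], [0, 0, 0, 0, 0, 0, -1], [0, 0, 0, 0, 0, 0, -1]])

```text
time: 17.5
tool_pos: [0.6, 0.0019, 0.1254]
tool_rot: [0.002, 0.653, 0.758, 0.001]
contact_force: [0.9, -0.4, -0.4]
gripper_width: 0.065
grasp_force: 56.0
```

```bash
python3 g.py 558 347 125 84
```

```text
t 17.5 yaw 98.51 turn [ 0.22  0.03 14.51] shift now-axes cm [3.475e+01 9.500e-01 1.000e-02] after-turn axes [33.88 -7.79  0.04]
```

Emit:
move_arm(rows=[[2.3, 0.1, 0, 0, 0, 0, -1], [2.7, 0.1, 0, 0, 0, 0, -1], [2.7, 0.1, 0, 0, 0, 0, -1], [2.7, 0.1, 0, 0, 0, 0, -1], [2.7, 0.1, 0, 0, 0, 0, -1], [2.7, 0.1, 0, 0, 0, 0, -1], [2.7, 0.1, 0, 0, 0, 0, -1], [2.7, 0.1, 0, 0, 0, 0, -1], [2.7, 0.1, 0, 0, 0, 0, -1], [2.7, 0, 0, 0, 0, 0, -1], [2.7, 0, 0, 0, 0, 0, -1], [2.7, 0, 0, 0, 0, 0, -1], [2.7, 0, 0, 0, 0, 0, -1], [0, 0, 0, 0, 0, 4.8, -1], [0, 0, 0, 0, 0, 4.8, -1], [0, 0, 0, 0, 0, 4.8, -1], [0, 0, 0, 0, 0, 0, -1], [0, 0, 0, 0, 0, 0, -1]])

```text
time: 19.0
tool_pos: [0.5554, 0.3461, 0.1214]
tool_rot: [-0.0, 0.742, 0.671, -0.002]
contact_force: [0.4, -0.6, -1.4]
gripper_width: 0.069
grasp_force: 56.0
```

```bash
python3 g.py 558 347 38 84; python3 w.py wrist w8
```

```text
t 19.0 yaw 84.24 turn [-0.15  0.09  0.24] shift now-axes cm [0.13 0.27 8.33] after-turn axes [0.11 0.25 8.34]
```

View pics/w8.png

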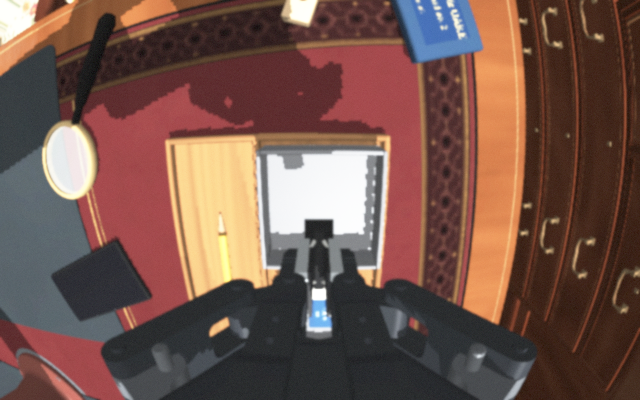

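The clip is held upright over the box at (318,240). Lowering it now.

Emit:
move_arm(rows=[[0.1, 0.1, 2, 0, 0, 0, -1], [0, 0, 2.5, 0, 0, 0, -1], [0, 0, 2, 0, 0, 0, -1], [0, 0, 1, 0, 0, 0, -1], [0, 0, 0.5, 0, 0, 0, -1], [0, 0, 0, 0, 0, 0, -1], [0, 0, 0, 0, 0, 0, -1]])

```text
time: 19.63
tool_pos: [0.5581, 0.3476, 0.0441]
tool_rot: [0.0, 0.742, 0.67, 0.001]
contact_force: [1.0, -0.4, -0.2]
gripper_width: 0.07
grasp_force: 56.0
```

Emit:
move_arm(rows=[[0, 0, 0.5, 0, 0, 0, -1], [0, 0, 0.1, 0, 0, 0, -1], [0, 0, 0, 0, 0, 0, -1], [0, 0, 0, 0, 0, 0, -0.7], [0, 0, 0, 0, 0, 0, -0.5], [0, 0, 0, 0, 0, 0, -0.3], [0, 0, 0, 0, 0, 0, -0.2], [0, 0, 0, 0, 0, 0, -0.2], [0, 0, -0.5, 0, 0, 0, -0.2], [0, 0, -1.5, 0, 0, 0, -0.2], [0, 0, -2.5, 0, 0, 0, -0.2], [0, 0, -2.5, 0, 0, 0, -0.2], [0, 0, -2.5, 0, 0, 0, 0], [0, 0, -2.5, 0, 0, 0, 0], [0, 0, -2.5, 0, 0, 0, 0], [0, 0, 0, 0, 0, 0, 0], [0, 0, 0, 0, 0, 0, 0]])

```text
time: 21.05
tool_pos: [0.559, 0.3482, 0.1864]
tool_rot: [0.001, 0.742, 0.67, 0.003]
contact_force: [-0.5, 0.6, -0.4]
gripper_width: 0.502
grasp_force: 0.0
```

```bash
python3 w.py wrist w9; python3 g.py 603.5 -330.5 180 90
```

```text
t 21.1 yaw 84.11 turn [ 0.11 -0.06 -5.89] shift now-axes cm [-66.99  11.5    0.33] after-turn axes [-67.81   4.56   0.39]
```

Run:
```python
from h import *
np.set_printoptions(precision=3,suppress=True)
s=pickle.load(open('scene0.pkl','rb'));a=pickle.load(open('w1.pkl','rb'));b=pickle.load(open('w2.pkl','rb'));d=pickle.load(open('side0.pkl','rb'))
for z in(.03,.06,.09,.12):
    print(z,'scene corners',*[ray(s,p,z)[:2] for p in((411,312),(424,292),(420,298))],'w1 black',fray(a,(442,290),z)[:2],fray(a,(492,262),z)[:2],'w2',fray(b,(470,320),z)[:2],fray(b,(525,293),z)[:2],'side top',ray(d,(378,124),z)[:2],ray(d,(378,155),z)[:2])
```

```text
0.03 scene corners [ 0.563 -0.4  ] [ 0.625 -0.367] [ 0.606 -0.377] w1 black [ 0.544 -0.403] [ 0.599 -0.382] w2 [ 0.542 -0.387] [ 0.592 -0.375] side top [ 0.73  -0.655] [ 0.568 -0.343]
0.06 scene corners [ 0.55  -0.411] [ 0.611 -0.38 ] [ 0.592 -0.389] w1 black [ 0.532 -0.38 ] [ 0.58  -0.363] w2 [ 0.525 -0.358] [ 0.567 -0.349] side top [ 0.684 -0.564] [ 0.533 -0.272]
0.09 scene corners [ 0.537 -0.423] [ 0.596 -0.392] [ 0.578 -0.402] w1 black [ 0.52  -0.358] [ 0.562 -0.343] w2 [ 0.508 -0.33 ] [ 0.541 -0.322] side top [ 0.638 -0.472] [ 0.498 -0.201]
0.12 scene corners [ 0.524 -0.435] [ 0.581 -0.405] [ 0.564 -0.414] w1 black [ 0.508 -0.336] [ 0.543 -0.323] w2 [ 0.492 -0.302] [ 0.516 -0.296] side top [ 0.592 -0.381] [ 0.462 -0.13 ]
```

Emit:
move_arm(rows=[[-2.5, 0.5, 0, 0, 0, 0, 0.4], [-3, 0.5, 0, 0, 0, 0, 0.4], [-3, 0.5, 0, 0, 0, 0, 0.4], [-3, 0.5, 0, 0, 0, 0, 0.4], [-3, 0.5, 0, 0, 0, 0, 0.4], [-3, 0.5, 0, 0, 0, 0, 0.4], [-3, 0.5, 0, 0, 0, 0, 0.4], [-3, 0.5, 0, 0, 0, 0, 0.4], [-3, 0.5, 0, 0, 0, 0, 0.4], [-3, 0.5, 0, 0, 0, 0, 0.4], [-3, 0.5, 0, 0, 0, 0, 0.4], [-3, 0.5, 0, 0, 0, 0, 0.4], [-3, 0.5, 0, 0, 0, 0, 0.4], [-3, 0.5, 0, 0, 0, 0, 0.4], [-3, 0.5, 0, 0, 0, 0, 0.4], [-3, 0.5, 0, 0, 0, 0, 0.4], [-3, 0.5, 0, 0, 0, 0, 0.4], [-3, 0.5, 0, 0, 0, 0, 0.4], [0, 0, 0, 0, 0, 0, 0.4], [0, 0, 0, 0, 0, 0, 0.4]])

```text
time: 22.77
tool_pos: [0.5911, -0.1949, 0.1804]
tool_rot: [-0.002, 0.743, 0.669, -0.001]
contact_force: [0.8, -0.3, -0.6]
gripper_width: 0.705
grasp_force: 0.0
```

```bash
python3 g.py 603.5 -330.5 180 90
```

```text
t 22.77 yaw 83.96 turn [-0.18 -0.09 -6.04] shift now-axes cm [-1.335e+01  2.660e+00  1.000e-02] after-turn axes [-13.56   1.24   0.04]
```

Emit:
move_arm(rows=[[-2.3, 0.5, 0, 0, 0, 0, 0.4], [-2.7, 0.5, 0, 0, 0, 0, 0.4], [-2.7, 0.5, 0, 0, 0, 0, 0.4], [-2.7, 0.5, 0, 0, 0, 0, 0.4], [-2.7, 0.6, 0, 0, 0, 0, 0.4], [0, 0, 0, 0, 0, -3, 0.4], [0, 0, 0, 0, 0, -3, 0.4], [0, 0, 0, 0, 0, 0, 0.4], [0, 0, 0, 0, 0, 0, 0.4]])

```text
time: 23.52
tool_pos: [0.6044, -0.3255, 0.1812]
tool_rot: [-0.001, 0.706, 0.708, -0.0]
contact_force: [-0.9, 0.2, 0.2]
gripper_width: 0.703
grasp_force: 0.0
```

```bash
python3 g.py 603.5 -330.5 76 90
```

```text
t 23.52 yaw 90.1 turn [-0.09 -0.08  0.1 ] shift now-axes cm [-0.51 -0.08 10.52] after-turn axes [-0.5  -0.09 10.52]
```

Emit:
move_arm(rows=[[-0.3, 0, 1.5, 0, 0, 0, 0.4], [0, 0, 2, 0, 0, 0, 0.4], [0, 0, 2, 0, 0, 0, 0.4], [0, 0, 2, 0, 0, 0, 0.4], [0, 0, 1.5, 0, 0, 0, 0.4], [0, 0, 1, 0, 0, 0, 0.4], [0, 0, 0.4, 0, 0, 0, 0.4], [0, 0, 0, 0, 0, 0, 0.4], [0, 0, 0, 0, 0, 0, -1], [0, 0, 0, 0, 0, 0, -1], [0, 0, 0, 0, 0, 0, -1], [0, 0, 0, 0, 0, 0, -1], [0, 0, 0, 0, 0, 0, -1], [0, 0, 0, 0, 0, 0, -1], [0, 0, 0, 0, 0, 0, -1], [0, 0, 0, 0, 0, 0, -1], [0, 0, 0, 0, 0, 0, -1]])

```text
time: 24.93
tool_pos: [0.6055, -0.3306, 0.0801]
tool_rot: [0.001, 0.706, 0.708, 0.0]
contact_force: [-0.2, 1.4, 5.9]
gripper_width: 0.275
grasp_force: 59.0
```

Emit:
move_arm(rows=[[0, 0, -0.5, 0, 0, 0, -1], [0, 0, -1.5, 0, 0, 0, -1], [0, 0, -2.5, 0, 0, 0, -1], [0, 0, -2.5, 0, 0, 0, -1], [0, 0, -2.5, 0, 0, 0, -1], [0, 0, -2.5, 0, 0, 0, -1], [0, 0, 0, 0, 0, 0, -1], [0, 0, 0, 0, 0, 0, -1]])

```text
time: 25.6
tool_pos: [0.6055, -0.3306, 0.2015]
tool_rot: [0.002, 0.706, 0.708, 0.0]
contact_force: [-1.2, -0.2, -0.6]
gripper_width: 0.273
grasp_force: 58.7
```

```bash
python3 g.py 538.2 156 195 90
```

```text
t 25.6 yaw 90.12 turn [0.23 0.16 0.12] shift now-axes cm [48.67 -6.64  0.49] after-turn axes [48.66 -6.73  0.65]
```

Emit:
move_arm(rows=[[2.5, -0.4, 0, 0, 0, 0, -1], [3, -0.5, 0, 0, 0, 0, -1], [3, -0.5, 0, 0, 0, 0, -1], [3, -0.5, 0, 0, 0, 0, -1], [3, -0.5, 0, 0, 0, 0, -1], [3, -0.5, 0, 0, 0, 0, -1], [3, -0.5, 0, 0, 0, 0, -1], [3, -0.5, 0, 0, 0, 0, -1], [3, -0.5, 0, 0, 0, 0, -1], [3, -0.5, 0, 0, 0, 0, -1], [3, -0.5, 0, 0, 0, 0, -1], [3, -0.5, 0, 0, 0, 0, -1], [3, -0.4, 0, 0, 0, 0, -1], [2.5, -0.4, 0, 0, 0, 0, -1], [0, 0, 0, 0, 0, 0, -1], [0, 0, 0, 0, 0, 0, -1]])

```text
time: 26.93
tool_pos: [0.5355, 0.0809, 0.1965]
tool_rot: [-0.001, 0.706, 0.709, -0.001]
contact_force: [0.1, -0.6, -1.0]
gripper_width: 0.274
grasp_force: 58.8
```

```bash
python3 w.py wrist w10
python3 - <<'E'
from h import *
from scipy.optimize import least_squares
f=pickle.load(open('w10.pkl','rb'));np.set_printoptions(precision=4,suppress=True)
g=cv2.GaussianBlur(cv2.cvtColor(f['img'],cv2.COLOR_BGR2GRAY),(5,5),0)
c=cv2.HoughCircles(g,cv2.HOUGH_GRADIENT_ALT,1,15,param1=150,param2=.6,minRadius=12,maxRadius=70)
for x,y,r in (c[0] if c is not None else []):
    a=fray(f,(x,y),.057);b=fray(f,(x+r,y),.057);print((x,y,r),a[:2],'diam at rim z',2*np.linalg.norm(a-b),fray(f,(x,y),.019)[:2])
E
```

```text
(np.float32(322.0), np.float32(108.0), np.float32(51.16915)) [0.538  0.1546] diam at rim z 0.08653695072809547 [0.5384 0.155 ]
(np.float32(333.0), np.float32(13.0), np.float32(39.73497)) [0.5469 0.2383] diam at rim z 0.06777748070722656 [0.5485 0.2508]
(np.float32(322.0), np.float32(108.0), np.float32(24.142548)) [0.538  0.1546] diam at rim z 0.0405172021642934 [0.5384 0.155 ]
(np.float32(321.0), np.float32(283.0), np.float32(27.361036)) [ 0.5384 -0.011 ] diam at rim z 0.054168033034354274 [ 0.5387 -0.0345]
(np.float32(454.0), np.float32(264.0), np.float32(21.855595)) [0.6751 0.0065] diam at rim z 0.05388706188849762 [ 0.6952 -0.0145]
(np.float32(158.0), np.float32(72.0), np.float32(39.79028)) [0.3883 0.1953] diam at rim z 0.08230149014180087 [0.367  0.2016]
(np.float32(317.0), np.float32(220.0), np.float32(17.682981)) [0.5342 0.0555] diam at rim z 0.03197357584578584 [0.534  0.0416]
(np.float32(259.0), np.float32(28.0), np.float32(20.99157)) [0.4844 0.2259] diam at rim z 0.036111239004441444 [0.4769 0.2366]
(np.float32(213.0), np.float32(337.0), np.float32(22.160425)) [ 0.4139 -0.092 ] diam at rim z 0.05560132702473415 [ 0.3963 -0.1272]
(np.float32(261.0), np.float32(70.0), np.float32(20.855614)) [0.4866 0.1881] diam at rim z 0.0355608876162689 [0.4794 0.1933]
(np.float32(31.0), np.float32(273.0), np.float32(14.317466)) [ 0.1133 -0.0401] diam at rim z 0.08313154878220386 [ 0.0523 -0.0678]
```

The pot comes out at (0.538, 0.1545), matching the scene estimate.

```bash
python3 g.py 538 155 190 90
```

```text
t 26.98 yaw 90.17 turn [-0.15  0.03  0.17] shift now-axes cm [7.5  0.24 0.67] after-turn axes [7.5  0.21 0.67]
```

Emit:
move_arm(rows=[[1.5, 0, 0, 0, 0, 0, -1], [2.5, 0.1, 0, 0, 0, 0, -1], [2.2, 0.1, 0, 0, 0, 0, -1], [1.2, 0, 0, 0, 0, 0, -1], [0, 0, 0, 0, 0, 0, -1], [0, 0, 0, 0, 0, 0, -1]])

```text
time: 27.48
tool_pos: [0.5386, 0.1532, 0.1978]
tool_rot: [0.0, 0.706, 0.708, -0.001]
contact_force: [0.5, -0.3, -0.7]
gripper_width: 0.271
grasp_force: 58.8
```

```bash
python3 g.py 538 155 93 90
```

```text
t 27.48 yaw 90.12 turn [-0.05  0.06  0.12] shift now-axes cm [ 0.19 -0.05 10.48] after-turn axes [ 0.18 -0.06 10.48]
```

Emit:
move_arm(rows=[[0.2, 0, 1.5, 0, 0, 0, -1], [0, 0, 2, 0, 0, 0, -1], [0, 0, 2, 0, 0, 0, -1], [0, 0, 2, 0, 0, 0, -1], [0, 0, 1.2, 0, 0, 0, -1], [0, 0, 0.8, 0, 0, 0, -1], [0, 0, 0.5, 0, 0, 0, -1], [0, 0, 0, 0, 0, 0, -1], [0, 0, 0, 0, 0, 0, -1]])

```text
time: 28.23
tool_pos: [0.5392, 0.1558, 0.0991]
tool_rot: [0.0, 0.707, 0.708, 0.0]
contact_force: [0.2, -0.0, 0.6]
gripper_width: 0.272
grasp_force: 58.8
```

Inside the pot with no contact; 8 mm left to go.

Emit:
move_arm(rows=[[0, 0, 0.3, 0, 0, 0, -1], [0, 0, 0.3, 0, 0, 0, -1], [0, 0, 0.1, 0, 0, 0, -1], [0, 0, 0, 0, 0, 0, -1], [0, 0, 0, 0, 0, 0, -1]])

```text
time: 28.65
tool_pos: [0.5387, 0.156, 0.0914]
tool_rot: [0.0, 0.706, 0.708, 0.0]
contact_force: [-0.7, -0.0, -0.0]
gripper_width: 0.276
grasp_force: 58.8
```

Emit:
move_arm(rows=[[0, 0, 0, 0, 0, 0, -0.4], [0, 0, 0, 0, 0, 0, -0.3], [0, 0, 0, 0, 0, 0, -0.1], [0, 0, 0, 0, 0, 0, 0.1], [0, 0, 0, 0, 0, 0, 0.1], [0, 0, 0, 0, 0, 0, 0.1], [0, 0, -1, 0, 0, 0, 0.1], [0, 0, -2, 0, 0, 0, 0.1], [0, 0, -2.5, 0, 0, 0, 0.1], [0, 0, -2.5, 0, 0, 0, 0.1], [0, 0, -2.5, 0, 0, 0, 0.1], [0, 0, -2.5, 0, 0, 0, 0.1], [-2, 0, 0, 0, 0, 0, 0.1], [-2.5, 0, 0, 0, 0, 0, 0.1], [-2.5, 0, 0, 0, 0, 0, 0.1], [-1, 0, 0, 0, 0, 0, 0.1], [0, 0, 0, 0, 0, 0, 0.1], [0, 0, 0, 0, 0, 0, 0.1]])

```text
time: 30.15
tool_pos: [0.5388, 0.076, 0.2217]
tool_rot: [-0.0, 0.707, 0.707, 0.0]
contact_force: [0.7, 0.2, 0.3]
gripper_width: 0.552
grasp_force: 0.0
```

```bash
python3 w.py wrist w11; python3 w.py scene s11
python3 - <<'E'
import cv2,numpy as np
r=lambda a,f:cv2.resize(a,None,fx=f,fy=f,interpolation=cv2.INTER_CUBIC)
L=lambda n:cv2.imread(f'pics/{n}.png')
a=cv2.resize(L('w11')[:,120:520],(400,400));b=r(L('s11')[100:300,230:430],2)
c=cv2.resize(L('w9')[60:360,200:450],(167,200))
m=np.zeros((600,800,3),np.uint8);m[:400,:400]=a;m[:400,400:]=b;m[400:,:167]=c
cv2.imwrite('pics/final.png',m)
E
```

```text
(no output)
```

View pics/final.png

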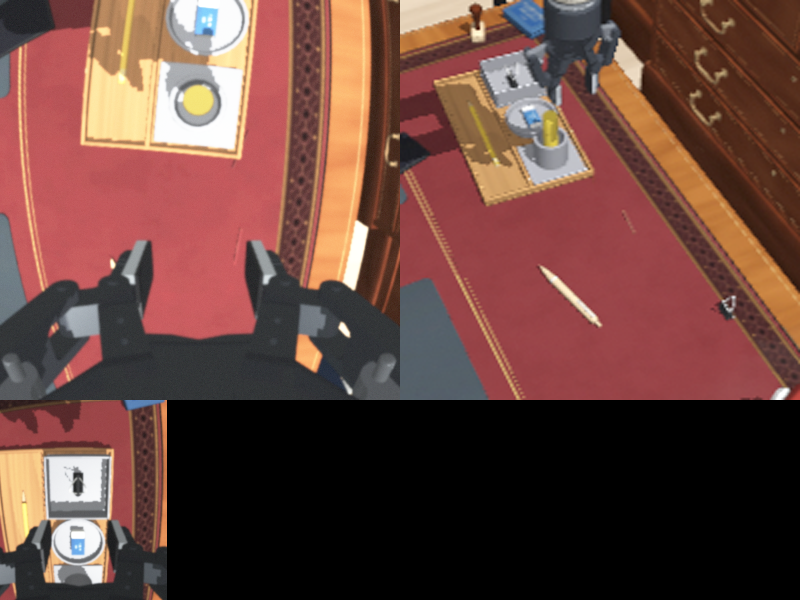

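The montage shows each item in its place: pencil in the trough, eraser in the dish, clip in the box, and glue stick upright in the pot. The pen and small clip haven't moved.

```bash
python3 -c "
from plant import manip
print(manip.job_done())"
```

```text
the job is handed in; nothing more can be done
None
```

The job is handed in at about 30 s: in the order asked, the pencil is in the trough, the eraser in the dish, the larger clip in the box and the glue stick foot down in the pot, and the final pictures show the pen and small clip unmoved.

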